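# Raise the bench hood's sash to the marked height and start the fan

### The job

Put the small bench hood into service: with the fingertips, push its counterweighted sash up from beneath its black lip until the red pointer stands within the yellow band of the height clip, then press the green fan button fully in and let go of it. Only push, never pinch the lip, do not press the button before the sash is at the mark, and leave the bottles and the tube rack where they stand.

Things in the scene. Friction and masses are not known exactly. Their poses are not given: they have to be found in the camera images.
- hood: Fixed bench fume hood, 280 wide, 345 deep, 368 high, on 50 mm feet. Origin on the bench under its middle; z up, x into the hood (the front faces -x), y left. White base 50 to 95 high, its front edge a grey strip sloping at 30 degrees from level with the button. Above it the front, between two aluminium rails 20 wide (y = -130 and +130), leans back 40 degrees from vertical. Position and yaw vary.
- sash: Clear sash 236 wide. Origin: front lower edge of its black lip, mid-width. z is the sliding direction, up the slope (40 degrees back from vertical, leaning to the hood's +x); y left; x into the hood, square to the slope. Counterweighted: moves with 2 to 5 N of push along the slope, stays where it is left; 170 mm of travel from its lowest place, of which it starts 0 to 25 up.
- lip (a point): Underside of the black lip, mid-width, 15 mm in from its front edge; axes as the sash. The lip is 236 wide, 16 thick, sticks out 34 in front of the pane, underside flat and square to the slope. The front edge starts 157 to 177 above the bench; the space beneath is free down to the base at 95.
- pointer (a point): Tip of the red pointer, a flat red tab 3 thick at the left end of the lip, reaching over the front of the left rail; 8 above the lip's underside. Axes as the sash.
- mark (a point): Middle of the yellow height clip on the left rail: front band 11 wide, 20 tall along the slope. Axes as the sash, so the pointer is level with the middle of the band when their positions agree along the sliding direction (z of either). The pointer starts 50 to 115 below it; the clip stays put (friction 20 N).
- fan_button (a joint): Travel of the green fan button, m: 0 out, 0.006 fully in; spring return, 4 N at the bottom.
- fan_button_top (a point): Centre of the round face of the green fan button (28 across) when out, in a black ring 44 across, on the sloping strip near the middle of the base's front. Its z axis points out of the button, 30 degrees from vertical, tilted towards the front; it is pressed along -z.
- instrument_corner (a point): Fixed, at bench level: nearest corner of the big dark grey instrument that stands right of the hood, over 600 high (a ledge 300 high reaches 20 further towards the robot). Its left side runs ahead from here, 15 degrees to the left of straight ahead. A thick white hose arches ahead of the robot, up from the bench at x = 0.30, y = 0.06 to 780 above x = 0.7, y = -0.05: keep right of it.
- white_bottle: Amber bottle with white cap, 30 across, 56 high, standing loose in the hood; origin under its middle.
- black_bottle: Amber bottle with black cap, 29 across, 64 high, standing loose in the hood; origin under its middle.
- rack: Blue tube rack, 72 x 200 x 52 high, loose, at the back inside the hood; origin under its middle.
- red_bottle: Amber bottle with red cap, 58 across, 122 high, standing loose on the bench left of the hood; origin under its middle.

How it is judged:
On the way, in this order (a step that is already met when the one before it is completed fails the run):
1. the fingers push the sash by its lip, the pointer still well below the mark (contact force between the fingers and sash above 0.5 N and z of pointer in the frame of mark below -0.02 m), for 0.1 s.
2. the pointer stands within the yellow band (z of pointer in the frame of mark between -0.01 and 0.01 m), for 0.2 s.
3. the fan button is pressed fully in, the sash at the mark (all of step 2 and value of joint fan_button above 0.0045 m), for 0.05 s.
At the end, for the whole second after the job is handed in: The sash rests with its pointer within 10 mm of the middle of the yellow band along the slope (inside the 20 mm band), the fan button is out again, and the three bottles and the rack are within 20 mm of where they stood (all of step 2 and linear speed of sash below 0.01 m/s and value of joint fan_button below 0.0015 m and distance of each of white_bottle, black_bottle, rack, red_bottle from where it was at the start of the episode below 0.02 m); the robot touches nothing.
It fails at once if the button is pressed while the pointer is outside the band (value of joint fan_button above 0.003 m and not (z of pointer in the frame of mark between -0.01 and 0.01 m)).
It fails at once if the lip is taken between the fingers (contact force between the fingers and sash above 0.5 N and x of the grasp point in the frame of sash between 0 and 0.036 m and y of the grasp point in the frame of sash between -0.118 and 0.118 m and z of the grasp point in the frame of sash between 0.002 and 0.014 m).
It fails at once if a bottle or the rack is moved or lifted (distance of any of white_bottle, black_bottle, rack, red_bottle from where it was at the start of the episode above 0.02 m).
It also fails if it takes over 56 s, if anything falls off the work surface, if the arm or the gripper's body presses on something with over 40 N, if the wrist force passes 120 N, or if a joint passes its speed limit or range.

### The arm

A 6-joint arm with a two-finger parallel gripper is mounted at the origin on the work surface; the furniture and walls round the work are solid. World frame = base frame: x ahead of the robot, y to its left, z up, the work surface at z = 0. Lengths are in m, angles in rad, forces in N, time in s.
With the tool pointing down it reaches from about 0.25 to 0.725 m from the base axis. Payload 4 kg.
Tool frame: the origin (TCP) lies between the finger pads; the fingertips stand 11 mm ahead of it and the grasp point (between the pads) lies 8 mm behind it (env.finger_overhang is the distance from the TCP to the fingertips, in m); z points along the fingers, y is the line along which they close (so a half turn about z gives the same grasp; the last joint's range is limited). The gripper opens to 85 mm and grips with 20 to 120 N. Pads are 22 mm wide; open, the fingers measure 114 mm over their backs; the gripper's body (76 mm by 85 mm) begins 54 mm behind the grasp point. The pads swing forward as they close: fully open they stand 13 mm farther back than shut.
Start: joints at [-1.269, 0.241, 0.005, 1.335, 0, 1.571], TCP at [0.149, -0.477, 0.215] pointing down, gripper open.
Joint ranges: [-2.72, 2.72], [-1.05, 1.87], [-1.09, 1.28], [-1.99, 2.15], [-1.42, 1.44], [-3.14, 3.14]. Speed limits (rad/s): [2.79, 2.79, 3.14, 3.14, 3.14, 3.14].

### API

Orientations are given as a unit quaternion [x, y, z, w].
In Python, from plant import telemetry, imaging, env gives the robot as it stands. The module is installed in compiled form; this text tells all that it offers.
- The arm moves only by the tool step_arm, never from a script. Its argument "plan" is a list that holds one entry, the list of rows, each a list of 7 numbers: the shift along the tool's x, y, z scaled (see below), then the turn, a rotation vector about the tool's x, y, z scaled (see below), then the closure, from -1 (fully open) to 1 (shut). In form: [[[x, y, z, ax, ay, az, grip], ...]]. A call has 1 to 20 rows; each row is the pose to reach, as a shift and turn from the pose commanded when the call began, along the tool's axes at that moment; what a row does not reach only later rows make up. The controller multiplies each number of a shift by 30 cm and each number of a turn by 2 rad. A row lasts 1/10 s, in which the tool goes at most 50 mm and 8.59 degrees, less where a joint would pass 70% of its speed; a pose out of reach is approached as far as the arm can. A call with a number of a shift or a turn outside -1 to 1 is refused whole. A call with a gripper value outside its range is refused whole. The fingers move at their own pace and stop on an object; "newtons" is the grip in N (left out, the last holds). Time passes only in rows, so rows that repeat a pose let the fingers close. It gives the time, the measured TCP pose, the force, the opening and the grip force at its end, in the units of the state.
- telemetry.read_state(): the state, without advancing time (a new reading comes with each control period).
- imaging.snapshot(name): name is "scene" or "top" or "wrist"; returns a dict with "img" (480x640x3 uint8, red, green, blue), "fx", "fy", "cx", "cy" (pixels), "position" and "orientation" of the camera in the world; the wrist camera has in their place "tool_from_camera" (4x4, takes a point from camera to tool coordinates, whose origin is the TCP and whose axes are the flange's). Camera axes: x right, y down, z forward; pixel columns grow to the right and rows downward; lengths in m; the calibration is good to about 2 mm. A picture is of the moment at which its call begins: read the wrist's pose just before it. There is no depth.
- env.job_done(): hands the job in; it is judged then, once.
The state is a dict: "t": time; "joints": joint angles; "joint_vel": joint speeds; "joint_torque": joint torques, N m; "ee_pos": TCP position; "orientation": TCP orientation; "ft_force": force on the tool from outside, world axes, zero at the start; "ft_torque": the same for the moment, N m; "finger_gap": finger opening in m; "gripper_force": force on a finger pad.
Only numpy, scipy, OpenCV 4.12 (cv2) and the standard library are available. Lean on these libraries where they do the work, as an engineer would, in place of code of your own. Each camera call takes 0.05 s, during which the arm holds its last target. There are 200 camera calls.

## Working session

There is one attempt and no reset: what is moved stays moved. The work goes in short steps, Python scripts to look and compute and a tool call to move; the robot and the scene stay as the last step left them, time stands still between calls to the robot, and variables do not carry over. Pictures are saved under pics/ and viewed, at most 12 in all, crops included, and the job is handed in when it is done.

Besides the shell and the picture viewer there is one more tool, called as a command line: name --argument value ..., lists and objects as JSON in quotes. step_arm: Moves the arm, as the interface text tells. Its arguments: {"type":"object","properties":{"plan":{"type":"array","items":{"type":"array","items":{"type":"array","items":{"type":"number"}}}},"newtons":{"type":"number"}},"required":["plan"]}

```bash
mkdir -p pics; ls
python3 - <<'E'
from plant import telemetry, imaging, env
import cv2,json
s=telemetry.read_state();print(s['t'],s['ee_pos'],s['orientation'],s['finger_gap'])
for n in ["scene","top"]:
    d=imaging.snapshot(n);cv2.imwrite(f"pics/{n}0.png",d["img"][:,:,::-1])
    c={k:(v.tolist() if hasattr(v,'tolist') else v) for k,v in d.items() if k!="img"}
    json.dump(c,open(f"{n}.json","w"));print(c)
E
```

```text
pics
0.0 [ 0.14841504 -0.47675739  0.21419961] [ 9.88636559e-01  1.50321694e-01 -1.65941885e-04 -1.05559738e-03] 0.08543354715063584
{'fx': 440.1711446333334, 'fy': 440.1711446333334, 'cx': 312.69089408978795, 'cy': 240.99220925763612, 'position': [1.0349886884498756, -0.3802618921528519, 0.7896353139147845], 'orientation': [0.8364180269387087, 0.43435008228767247, -0.15999033041657534, -0.29350976883545943]}
{'fx': 434.3550211608318, 'fy': 434.3550211608318, 'cx': 323.63505210098793, 'cy': 237.987925930487, 'position': [0.23720174291145596, -0.1550022349912361, 1.0196866055856588], 'orientation': [0.7702283875049829, -0.6085713157785676, 0.1189460469604032, -0.14913424357105465]}
```

View pics/scene0.png

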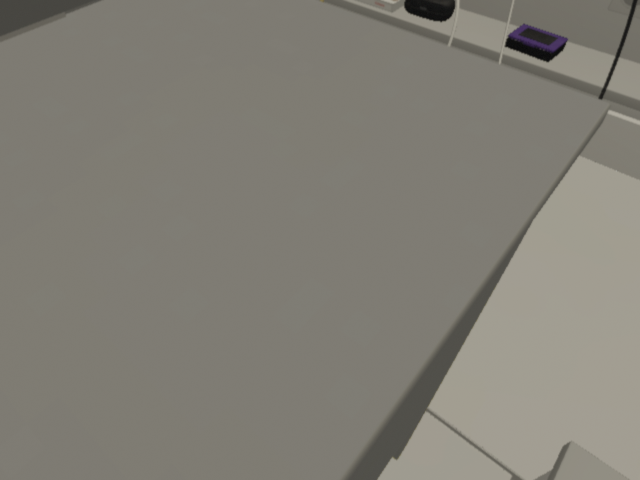

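View pics/top0.png

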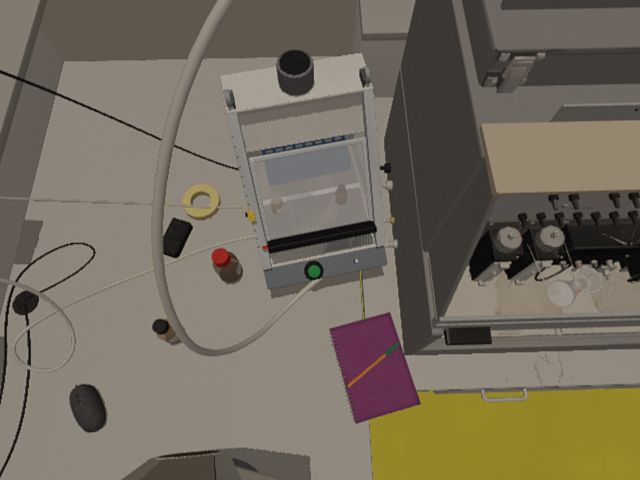

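Scene view is blocked by the instrument. The top view shows the hood: button at about (314,271), black lip from (268,245) to (376,230), red pointer near (265,248), yellow clip near (251,216), and red bottle at (226,265). I'll enlarge it next.

Run:
```python
import cv2
a=cv2.imread("pics/top0.png")[190:310,235:395]
cv2.imwrite("pics/crop0.png",cv2.resize(a,None,fx=5,fy=5,interpolation=cv2.INTER_CUBIC))
```

```text
(no output)
```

View pics/crop0.png

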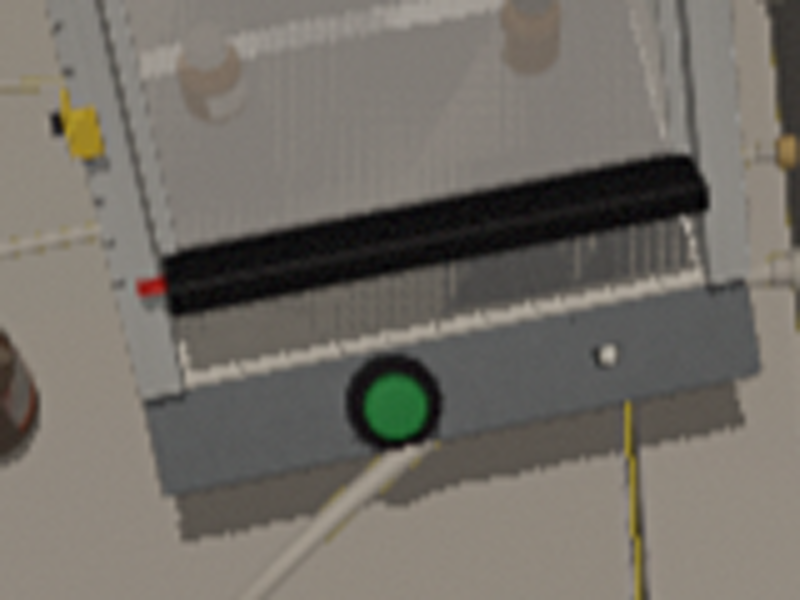

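The crop shows the lip's front lower edge running from (175,313) to (707,208), the red pointer tip at (138,288) and the clip band at about (83,131). The button is centred at (395,405), and the strip's upper corners are (145,402) and (748,282).

```bash
cat > h.py <<'E'
import json,numpy as np
from scipy.spatial.transform import Rotation as R
def cam(n):
    return json.load(open(n+".json"))
def ray(c,u,v):
    d=R.from_quat(c["orientation"]).apply([(u-c["cx"])/c["fx"],(v-c["cy"])/c["fy"],1.])
    return np.array(c["position"]),d
def atz(c,u,v,z):
    p,d=ray(c,u,v); return p+d*(z-p[2])/d[2]
E
python3 - <<'E'
from h import *
np.set_printoptions(precision=4,suppress=True)
c=cam("top"); f=lambda u,v,z: atz(c,235+(u-2)/5,190+(v-2)/5,z)
a,b=f(145,402,.095),f(748,282,.095);print("strip top",a,b,np.linalg.norm(a-b))
d=a-b; yaw=np.arctan2(-d[0],d[1]);print("yaw deg",np.degrees(yaw))
a,b=f(168,495,.07),f(760,372,.07);print("strip bottom@.07",a,b,np.linalg.norm(a-b))
for z in (.15,.16,.17,.18,.19):
    a,b=f(175,313,z),f(707,208,z);print("lip",z,a,b,np.linalg.norm(a-b))
for z in (.075,.085): print("button",f(395,405,z))
for z in (.165,.18): print("pointer",f(138,288,z))
for z in (.22,.24,.26): print("clip",f(83,131,z))
print("redb",atz(c,222,258,.122))
print("rest",atz(c,590,350,0.3))
E
python3 - <<'E'
import sys;sys.path.insert(0,'.')
from plant import telemetry,imaging
d=imaging.snapshot("wrist");print(d["tool_from_camera"].tolist() if hasattr(d["tool_from_camera"],'tolist') else d["tool_from_camera"],d["fx"],d["cx"],d["cy"])
E
```

```text
strip top [0.4951 0.0421 0.095 ] [ 0.6138 -0.2091  0.095 ] 0.2778864960581084
yaw deg 25.285948736713532
strip bottom@.07 [0.4623 0.025  0.07  ] [ 0.5815 -0.224   0.07  ] 0.27608512614833025
lip 0.15 [0.5209 0.0291 0.15  ] [ 0.6212 -0.1824  0.15  ] 0.23408522672385504
lip 0.16 [0.5176 0.027  0.16  ] [ 0.6168 -0.182   0.16  ] 0.23139362235487412
lip 0.17 [0.5143 0.0249 0.17  ] [ 0.6123 -0.1817  0.17  ] 0.22870201798589318
lip 0.18 [0.5111 0.0228 0.18  ] [ 0.6079 -0.1814  0.18  ] 0.22601041361691232
lip 0.19 [0.5078 0.0207 0.19  ] [ 0.6035 -0.1811  0.19  ] 0.22331880924793132
button [ 0.5256 -0.0647  0.075 ]
button [ 0.5226 -0.0657  0.085 ]
pointer [0.5231 0.0442 0.165 ]
pointer [0.5181 0.0407 0.18  ]
clip [0.565  0.0723 0.22  ]
clip [0.5568 0.0666 0.24  ]
clip [0.5486 0.0609 0.26  ]
redb [0.4929 0.1326 0.122 ]
rest [ 0.4299 -0.5541  0.3   ]
[[-0.000813998390717362, -0.9625093210871769, -0.27124738565914414, 0.06898288159292067], [0.9999996529812132, -0.0007353823747447559, -0.0003914718578079887, 0.00029944683801491623], [0.0001773247654741942, -0.2712476101886678, 0.9625095856784299, -0.1587350093285822], [0.0, 0.0, 0.0, 1.0]] 416.58622440362075 312.85806258497814 240.36309834198732
```

```bash
cat >> h.py <<'E'
def proj(c,P):
    q=R.from_quat(c["orientation"]).inv().apply(np.array(P)-c["position"]); return np.array([c["cx"]+c["fx"]*q[0]/q[2],c["cy"]+c["fy"]*q[1]/q[2]])
def tool(yaw,pitch):
    """tool z points forward at yaw, pitch below level; tool x up; degrees"""
    y,p=np.radians([yaw,pitch]); z=np.array([np.cos(y)*np.cos(p),np.sin(y)*np.cos(p),-np.sin(p)])
    yy=np.array([np.sin(y),-np.cos(y),0]); return R.from_matrix(np.c_[np.cross(yy,z),yy,z])
def row(s,P,Rt):
    r0=R.from_quat(s["orientation"]); d=r0.inv().apply(np.array(P)-s["ee_pos"])/.3
    return np.round(np.r_[d,(r0.inv()*Rt).as_rotvec()/2],4).tolist()
E
python3 - <<'E'
from h import *
from plant import telemetry
c=cam("top");s=telemetry.read_state()
for P in [(.3,.06,0),(.3,.06,.2),(.7,-.05,.78)]:print("hose",proj(c,P))
print("ledge corner",atz(c,408,352,.3),"left edge",atz(c,385,115,.0), atz(c,413,340,0))
print(row(s,[.483,-.117,.242],tool(25.3,40)),row(s,[.40,-.2,.26],tool(25.3,40)))
E
```

```text
hose [237.16028963 360.83739648]
hose [217.33087929 348.66539505]
hose [ 328.33348871 -142.35608841]
ledge corner [ 0.35854345 -0.26760256  0.3       ] left edge [ 1.04802542 -0.14466331  0.        ] [ 0.43859144 -0.32146037  0.        ]
[1.4213, -0.8142, -0.0907, 0.0297, 0.4356, -0.0657] [1.0749, -0.6324, -0.1509, 0.0297, 0.4356, -0.0657]
```

Run:
```python
from h import *
from plant import telemetry
s=telemetry.read_state()
print(row(s,[.25,-.19,.3],R.from_quat(s["orientation"])))
s2=dict(s);s2["ee_pos"]=np.array([.25,-.19,.3])
print(row(s2,[.40,-.16,.27],tool(25.3,40)))
```

```text
[0.6074, -0.813, -0.284, 0.0, 0.0, 0.0]
[0.5071, 0.0533, 0.0999, 0.0297, 0.4356, -0.0657]
```

step_arm --plan '[[[0.6,-0.81,-0.28,0,0,0,1],[0.6,-0.81,-0.28,0,0,0,1],[0.6,-0.81,-0.28,0,0,0,1],[0.6,-0.81,-0.28,0,0,0,1],[0.6,-0.81,-0.28,0,0,0,1],[0.6,-0.81,-0.28,0,0,0,1],[0.6,-0.81,-0.28,0,0,0,1],[0.6,-0.81,-0.28,0,0,0,1],[0.6,-0.81,-0.28,0,0,0,1],[0.6,-0.81,-0.28,0,0,0,1]]]' --newtons 40

```text
t: 1.15
ee_pos: [0.2479, -0.1925, 0.2986]
orientation: [0.989, 0.15, -0.0, -0.0]
ft_force: [-0.5, 0.9, 0.1]
finger_gap: -0.0004
gripper_force: 0.0
```

step_arm --plan '[[[0.1,0,0,0.006,0.08,-0.013,1],[0.2,0.02,0.04,0.012,0.16,-0.026,1],[0.3,0.03,0.06,0.018,0.24,-0.04,1],[0.4,0.04,0.08,0.024,0.32,-0.053,1],[0.51,0.05,0.1,0.03,0.4356,-0.066,1],[0.51,0.05,0.1,0.03,0.4356,-0.066,1],[0.51,0.05,0.1,0.03,0.4356,-0.066,1],[0.51,0.05,0.1,0.03,0.4356,-0.066,1]]]'

```text
t: 1.95
ee_pos: [0.3981, -0.1623, 0.2683]
orientation: [0.885, 0.197, 0.411, -0.092]
ft_force: [0.4, -0.0, 0.6]
finger_gap: 0.0
gripper_force: 0.0
```

```bash
cat >> h.py <<'E'
def wrist(name):
    from plant import telemetry,imaging
    import cv2
    s=telemetry.read_state(); d=imaging.snapshot("wrist"); cv2.imwrite(f"pics/{name}.png",d["img"][:,:,::-1])
    T=np.eye(4);T[:3,:3]=R.from_quat(s["orientation"]).as_matrix();T[:3,3]=s["ee_pos"]; M=T@np.array(d["tool_from_camera"])
    c={k:float(d[k]) for k in("fx","fy","cx","cy")};c["position"]=M[:3,3].tolist();c["orientation"]=R.from_matrix(M[:3,:3]).as_quat().tolist()
    json.dump(c,open(name+".json","w")); return s
E
python3 -c "
from h import *
s=wrist('w1');print(s['ee_pos'],s['joints'],row(s,[.483,-.117,.242],tool(25.3,40)))"
```

```text
[ 0.39805158 -0.162254    0.26830137] [-0.98427176 -0.11536626 -0.54678294  0.96684386  0.85731925  1.79892643] [0.1396, -0.0164, 0.3015, 0.001, 0.0013, -0.0016]
```

View pics/w1.png

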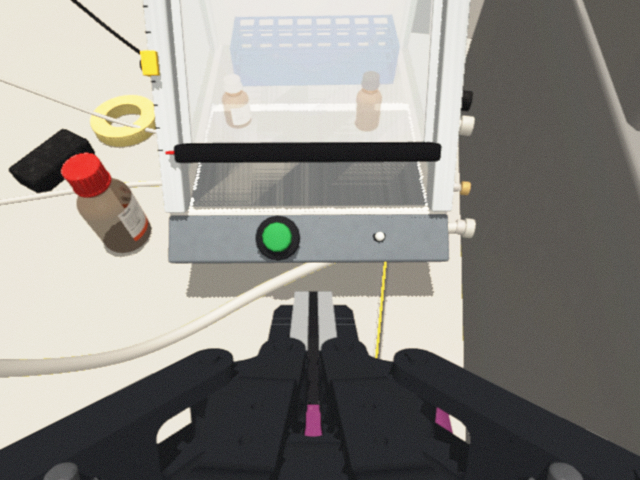

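The wrist view shows the clip at (149,63), the red pointer tip at about (167,153), and the lip from (176,152) to (440,152). The button is at (277,237). I'll triangulate these with the top view, using colour centroids.

```bash
cat >> h.py <<'E'
def tri(a,pa,b,pb):
    p,d=ray(a,*pa);q,e=ray(b,*pb);d/=np.linalg.norm(d);e/=np.linalg.norm(e)
    t=np.linalg.lstsq(np.c_[d,-e],q-p,rcond=None)[0];x,y=p+t[0]*d,q+t[1]*e
    return (x+y)/2,np.linalg.norm(x-y)
def blob(name,kind,box):
    import cv2
    u0,v0,u1,v1=box;h=cv2.cvtColor(cv2.imread(f"pics/{name}.png"),cv2.COLOR_BGR2HSV)[v0:v1,u0:u1].astype(int)
    H,S,V=h[...,0],h[...,1],h[...,2]
    m={"y":(abs(H-25)<6)&(S>150)&(V>110),"r":((H<6)|(H>174))&(S>140)&(V>80),"g":(abs(H-65)<15)&(S>130)&(V>70)}[kind]
    y,x=np.nonzero(m);return np.array([x.mean()+u0,y.mean()+v0]),(x.min()+u0,x.max()+u0,y.min()+v0,y.max()+v0),len(x)
E
python3 - <<'E'
from h import *
np.set_printoptions(precision=4,suppress=True)
t,w=cam("top"),cam("w1")
B={"y":((244,205,260,228),(135,45,162,80)),"r":((258,240,270,255),(160,145,180,160)),"g":((300,258,330,285),(255,215,300,260))}
P={}
for k,(bt,bw) in B.items():
    a=blob("top0",k,bt);b=blob("w1",k,bw);P[k],e=tri(t,a[0],w,b[0]);print(k,a,b,P[k],"gap",e)
f=lambda u,v:(235+(u-2)/5,190+(v-2)/5)
# lip front lower edge corners
for a,b in [((175,313),(176,160)),((707,208),(440,159))]: print("lip",tri(t,f(*a),w,b))
for a,b in [((145,402),(170,214)),((748,282),(447,214))]: print("strip",tri(t,f(*a),w,b))
y=np.radians(25.3);zs=np.array([np.sin(np.radians(40))*np.cos(y),np.sin(np.radians(40))*np.sin(y),np.cos(np.radians(40))])
xs=np.array([np.cos(np.radians(40))*np.cos(y),np.cos(np.radians(40))*np.sin(y),-np.sin(np.radians(40))])
print("pointer in mark z",(P["r"]-P["y"])@zs,"x",(P["r"]-P["y"])@xs)
E
```

```text
y (array([250.8571, 215.7143]), (np.int64(247), np.int64(255), np.int64(209), np.int64(221)), 63) (array([149.255,  62.575]), (np.int64(139), np.int64(158), np.int64(51), np.int64(75)), 400) [0.5698 0.0761 0.2088] gap 0.0004787169825667637
r (array([265.125, 246.875]), (np.int64(263), np.int64(267), np.int64(245), np.int64(248)), 16) (array([170.28, 152.08]), (np.int64(166), np.int64(174), np.int64(151), np.int64(153)), 25) [0.5283 0.0415 0.1534] gap 0.0019581603718646476
g (array([313.5854, 270.8862]), (np.int64(308), np.int64(319), np.int64(265), np.int64(277)), 123) (array([276.4942, 236.6387]), (np.int64(262), np.int64(291), np.int64(222), np.int64(251)), 692) [ 0.5193 -0.0669  0.0942] gap 0.000595318767163537
lip (array([0.5183, 0.0276, 0.1577]), np.float64(0.00019420229130624162))
lip (array([ 0.6179, -0.1831,  0.1577]), np.float64(0.002059590981417791))
strip (array([0.4964, 0.0413, 0.0961]), np.float64(0.0033639124846464603))
strip (array([ 0.6126, -0.2086,  0.0977]), np.float64(0.0008305121139478192))
pointer in mark z -0.07602609078490649 x -0.004464021265041529
```

```bash
cat >> h.py <<'E'
L=np.array([.568,-.078,.158]); RT=tool(25.3,40); RS=RT.as_matrix() # sash x = tool z, sash z = tool x
def S(x,z): return L+x*RS[:,2]+z*RS[:,0]
E
python3 - <<'E'
from h import *
from plant import telemetry
s=telemetry.read_state()
for a in [(-.05,-.03),(.012,-.03),(.012,-.012)]: print(row(s,S(*a),RT))
E
```

```text
[0.0214, -0.014, 0.5545, 0.0012, 0.0009, 0.0]
[0.0218, -0.0145, 0.7612, 0.0012, 0.0009, 0.0]
[0.0818, -0.0145, 0.7611, 0.0012, 0.0009, 0.0]
```

step_arm --plan '[[[0.01,-0.01,0.12,0,0,0,1],[0.02,-0.01,0.24,0,0,0,1],[0.02,-0.014,0.36,0,0,0,1],[0.02,-0.014,0.46,0,0,0,1],[0.02,-0.014,0.55,0,0,0,1],[0.02,-0.014,0.6,0,0,0,1],[0.02,-0.014,0.64,0,0,0,1],[0.02,-0.014,0.68,0,0,0,1],[0.02,-0.014,0.72,0,0,0,1],[0.02,-0.014,0.76,0,0,0,1],[0.02,-0.014,0.76,0,0,0,1],[0.02,-0.014,0.76,0,0,0,1]]]'

```text
t: 3.2
ee_pos: [0.5594, -0.0805, 0.1282]
orientation: [0.884, 0.2, 0.413, -0.092]
ft_force: [0.0, 0.1, -0.8]
finger_gap: -0.0
gripper_force: 0.0
```

```bash
python3 -c "
from h import *
s=wrist('w2');print(s['ee_pos'],s['joints'],s['ft_force'],row(s,S(.012,-.03),RT))"
```

```text
[ 0.55942602 -0.08048484  0.1281528 ] [-0.50113899  0.1781927  -0.75463594  0.02632292  0.66858338  2.41426196] [ 0.04394706  0.10237742 -0.75252242] [-0.0049, 0.0047, -0.0014, 0.0002, -0.0002, 0.0016]
```

View pics/w2.png

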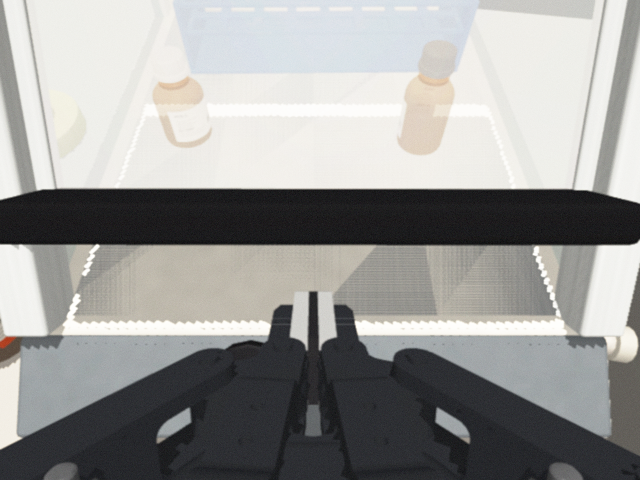

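The lip's front lower edge is at row 243 and the fingertips at about (313,292), still unoccluded. Next I check this against the model projection.

Run:
```python
from h import *
w=cam('w2')
for n,P in [("lip edge",S(0,0)),("lip top front",S(0,.016)),("lip 22in",S(.022,0)),("tip axis",S(.023,-.03)),("tip top",S(.023,-.019))]: print(n,proj(w,P))
# depth of lip from visible vertical edge: front edge row 243 lip left/right lower corners beyond image
```

```text
lip edge [316.0260303  238.06646441]
lip top front [316.24053979 194.50487692]
lip 22in [315.58719642 224.00431319]
tip axis [315.26434144 290.26017546]
tip top [315.3731217  266.46543554]
```

step_arm --plan '[[[0,0,-0.033,0,0,0,1],[0.015,0,-0.033,0,0,0,1],[0.03,0,-0.033,0,0,0,1],[0.045,0,-0.033,0,0,0,1],[0.06,0,-0.033,0,0,0,1],[0.06,0,-0.033,0,0,0,1]]]'

```text
t: 3.85
ee_pos: [0.5628, -0.0789, 0.1482]
orientation: [0.884, 0.2, 0.413, -0.092]
ft_force: [0.1, 0.5, 0.1]
finger_gap: 0.0002
gripper_force: 0.0
```

step_arm --plan '[[[0.01,0,0,0,0,0,1],[0.02,0,0,0,0,0,1],[0.03,0,0,0,0,0,1],[0.03,0,0,0,0,0,1]]]'

```text
t: 4.25
ee_pos: [0.5677, -0.0765, 0.1547]
orientation: [0.884, 0.199, 0.413, -0.092]
ft_force: [0.2, 0.5, -0.3]
finger_gap: -0.0003
gripper_force: 0.0
```

```bash
python3 -c "
from h import *
s=wrist('w3');print(s['ee_pos'],s['ft_force'],RS.T@(s['ee_pos']-L),RS.T@s['ft_force'])"
```

```text
[ 0.56767894 -0.07650664  0.15465789] [ 0.24368878  0.48515982 -0.33402506] [-0.00233656 -0.00148733  0.0024148 ] [ 0.01901113 -0.33448221  0.54230733]
```

View pics/w3.png

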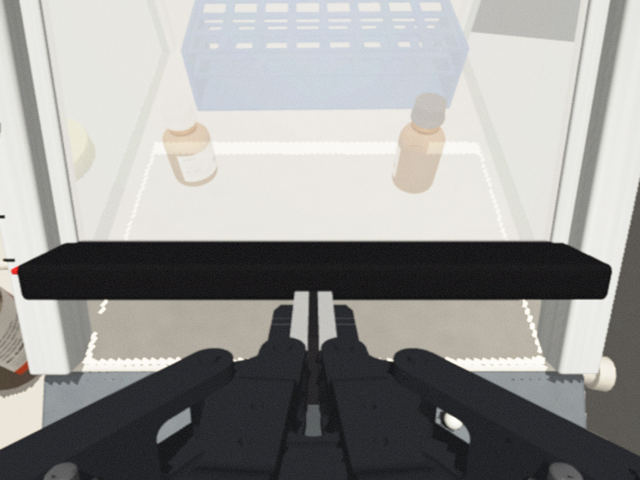

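The fingertips, at row 292, overlap the lip's lower edge at row 298. I need an enlarged crop to tell whether they are in front of the lip or under it.

Run:
```python
import cv2
from plant import env
print(env.finger_overhang)
a=cv2.imread("pics/w3.png")[270:370,240:390];b=cv2.imread("pics/w2.png")[270:370,240:390]
cv2.imwrite("pics/crop3.png",cv2.resize(cv2.convertScaleAbs(cv2.hconcat([a,b]),alpha=1.3,beta=25),None,fx=2.6,fy=2.6,interpolation=cv2.INTER_CUBIC))
```

```text
0.011
```

View pics/crop3.png

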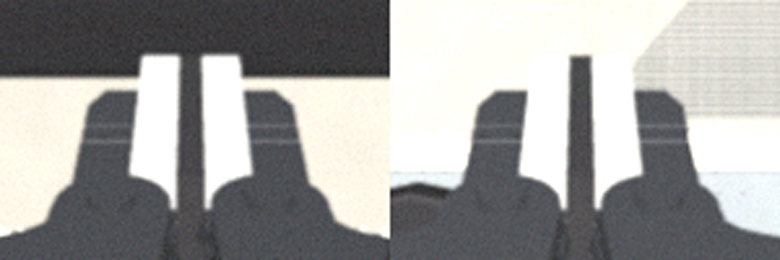

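The tips are drawn in front of the lip, so their upper edges are still short of it and nothing is touching. I'll lower, insert 22 mm further and rise again.

step_arm --plan '[[[-0.03,0,0,0,0,0,1],[-0.06,0,0,0,0,0,1],[-0.06,0,0,0,0,0,1],[-0.06,0,0.04,0,0,0,1],[-0.06,0,0.075,0,0,0,1],[-0.06,0,0.075,0,0,0,1],[-0.045,0,0.075,0,0,0,1],[-0.03,0,0.075,0,0,0,1],[-0.03,0,0.075,0,0,0,1]]]'

```text
t: 5.2
ee_pos: [0.5777, -0.0716, 0.1334]
orientation: [0.884, 0.199, 0.413, -0.092]
ft_force: [-0.6, -0.8, -1.2]
finger_gap: -0.0001
gripper_force: 0.3
```

step_arm --plan '[[[0.01,0,0,0,0,0,1],[0.02,0,0,0,0,0,1],[0.03,0,0,0,0,0,1]]]'

```text
t: 5.5
ee_pos: [0.5825, -0.0693, 0.1396]
orientation: [0.884, 0.199, 0.412, -0.092]
ft_force: [-2.3, -1.5, -1.1]
finger_gap: -0.0004
gripper_force: 1.5
```

Run:
```python
from h import *
import cv2
s=wrist('w4');print(s['ee_pos'],RS.T@(s['ee_pos']-L),RS.T@s['ft_force'])
g=cv2.cvtColor(cv2.imread("pics/w4.png"),cv2.COLOR_BGR2GRAY)
for u in (200,420): v=np.nonzero(g[180:330,u]<40)[0]+180; print(u,v.min(),v.max())
v=(v.max()+v.min())//2;x=np.nonzero(g[v]<40)[0];print(x.min(),x.max())
```

```text
[ 0.58254398 -0.06929962  0.13962234] [-0.00323612 -0.00165038  0.02473391] [-2.64173848  0.34536782 -1.37895695]
200 231 295
420 231 294
0 639
```

step_arm --plan '[[[0.015,0,0,0,0,0,1],[0.03,0,0,0,0,0,1],[0.045,0,0,0,0,0,1],[0.06,0,0,0,0,0,1],[0.075,0,0,0,0,0,1],[0.09,0,0,0,0,0,1],[0.105,0,0,0,0,0,1],[0.12,0,0,0,0,0,1],[0.13,0,0,0,0,0,1],[0.13,0,0,0,0,0,1]]]'

```text
t: 6.55
ee_pos: [0.6062, -0.058, 0.1705]
orientation: [0.884, 0.2, 0.413, -0.092]
ft_force: [-1.3, 0.1, 0.7]
finger_gap: -0.0002
gripper_force: 0.4
```

Run:
```python
from h import *
from plant import imaging
import cv2
s=wrist('w5');print(s['ee_pos'],RS.T@(s['ee_pos']-L),RS.T@s['ft_force'])
d=imaging.snapshot("top")["img"][:,:,::-1];cv2.imwrite("pics/top5.png",d)
a=cv2.resize(d[180:300,235:335],None,fx=4.8,fy=4.8,interpolation=cv2.INTER_CUBIC);b=cv2.resize(cv2.imread("pics/w5.png"),(320,240))
cv2.imwrite("pics/crop5.png",cv2.hconcat([a[:576],cv2.copyMakeBorder(b,0,336,0,0,0)]))
```

```text
[ 0.60616583 -0.05799532  0.17050337] [ 0.03725285 -0.00177542  0.02494443] [-0.18032582 -0.66863865 -1.29792529]
```

View pics/crop5.png

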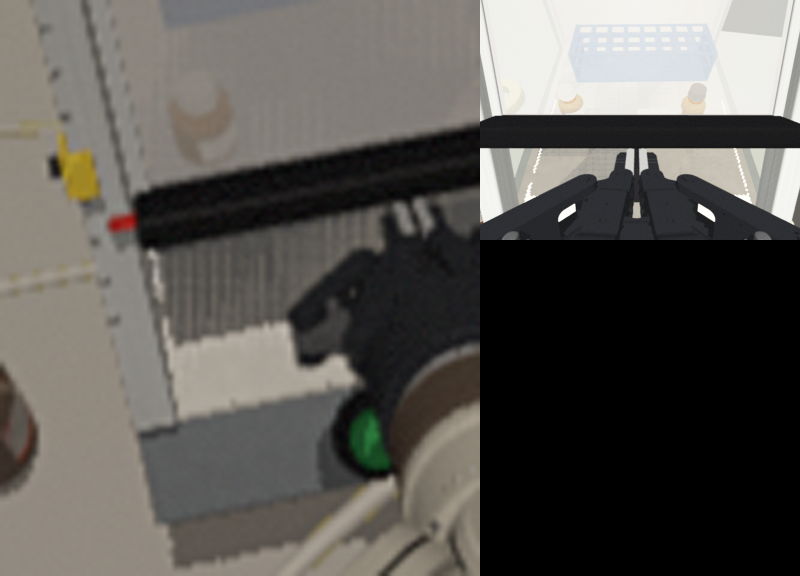

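The sash is rising. In the top view the pointer is at crop (123,223) and the clip at (80,172), with the tips under the lip.

```bash
cat > ptr.py <<'E'
from h import *
from plant import imaging,telemetry
import cv2
from scipy.optimize import minimize_scalar
t=cam("top")
def measure(name):
    P0=np.array([.5283,.0415,.1534]);M=np.array([.5698,.0761,.2088]);zs=RS[:,0]
    d=imaging.snapshot("top")["img"][:,:,::-1];cv2.imwrite(f"pics/{name}.png",d)
    b=blob(name,"r",(244,195,275,256));y=blob(name,"y",(240,200,262,232))
    f=lambda s:np.linalg.norm(proj(t,P0+s*zs)-b[0]);s=minimize_scalar(f,bounds=(-.02,.15),method="bounded")
    # alternative: pointer lies in plane of rail front through mark: intersect ray with plane normal xs
    p,r=ray(t,*b[0]);n=RS[:,2];out=[]
    for off in(-.004,0):
        X=p+r*((M+off*n-p)@n)/(r@n);out.append(round((X-M)@zs,4))
    st=telemetry.read_state()
    print(b[0],b[2],y[0],"travel",round(s.x,4),"resid px",round(s.fun,2),"ptr-mark",round(s.x-.076,4),out,"tool",RS.T@(st['ee_pos']-L),"F",RS.T@st['ft_force'])
if __name__=="__main__":
    import sys;measure(sys.argv[1])
E
python3 ptr.py top6
```

```text
[260.14285714 226.07142857] 14 [250.85714286 215.71428571] travel 0.0509 resid px 0.15 ptr-mark -0.0251 [np.float64(-0.0253), np.float64(-0.0272)] tool [ 0.03721631 -0.00145819  0.02491833] F [-0.05113537  0.32142419 -0.15253276]
```

step_arm --plan '[[[0.015,0,0,0,0,0,1],[0.03,0,0,0,0,0,1],[0.045,0,0,0,0,0,1],[0.06,0,0,0,0,0,1],[0.075,0,0,0,0,0,1],[0.08,0,0,0,0,0,1],[0.08,0,0,0,0,0,1],[0.08,0,0,0,0,0,1]]]'

```text
t: 7.5
ee_pos: [0.6199, -0.0515, 0.1888]
orientation: [0.884, 0.2, 0.413, -0.092]
ft_force: [-0.8, -0.5, 0.3]
finger_gap: -0.0001
gripper_force: 0.2
```

```bash
python3 ptr.py top7
```

```text
[257.92857143 215.71428571] 14 [250.921875 215.75    ] travel 0.0749 resid px 0.29 ptr-mark -0.0011 [np.float64(-0.0013), np.float64(-0.0031)] tool [ 0.0610553  -0.00186125  0.02485551] F [-0.4715248   0.06234533  0.46347603]
```

step_arm --plan '[[[-0.04,0,0,0,0,0,1],[-0.05,0,0,0,0,0,1],[-0.05,0,-0.1,0,0,0,1],[-0.05,0,-0.22,0,0,0,1],[-0.05,0,-0.34,0,0,0,1],[-0.05,0,-0.46,0,0,0,1],[-0.05,0,-0.58,0,0,0,1],[-0.05,0,-0.7,0,0,0,1],[-0.05,0,-0.7,0,0,0,1],[-0.05,0,-0.7,0,0,0,1]]]'

```text
t: 8.55
ee_pos: [0.4652, -0.1254, 0.3117]
orientation: [0.884, 0.198, 0.413, -0.091]
ft_force: [0.0, 0.3, 0.4]
finger_gap: -0.0001
gripper_force: 0.0
```

```bash
python3 ptr.py top8
python3 - <<'E'
from h import *
import cv2
np.set_printoptions(precision=4,suppress=True)
s=wrist('w8');d=cv2.imread("pics/w8.png");print(s['ee_pos'])
cv2.imwrite("pics/crop8.png",cv2.resize(d[30:330,60:460],None,fx=2,fy=2,interpolation=cv2.INTER_CUBIC))
t,w=cam('top'),cam('w8')
b=blob('w8','g',(200,150,340,330));P,e=tri(t,(313.585,270.886),w,b[0]);print("button",b,P,e)
E
```

```text
[257.92307692 215.61538462] 13 [250.921875 215.75    ] travel 0.0751 resid px 0.31 ptr-mark -0.0009 [np.float64(-0.0011), np.float64(-0.0029)] tool [ 0.04443711 -0.00176741 -0.18470317] F [0.47123747 0.63900854 0.22416996]
[ 0.4651 -0.1247  0.3108]
button (array([269.    , 325.4815]), (np.int64(267), np.int64(271), np.int64(321), np.int64(329)), 27) [ 0.4977 -0.0729  0.1604] 0.0024730321200338063
```

View pics/crop8.png

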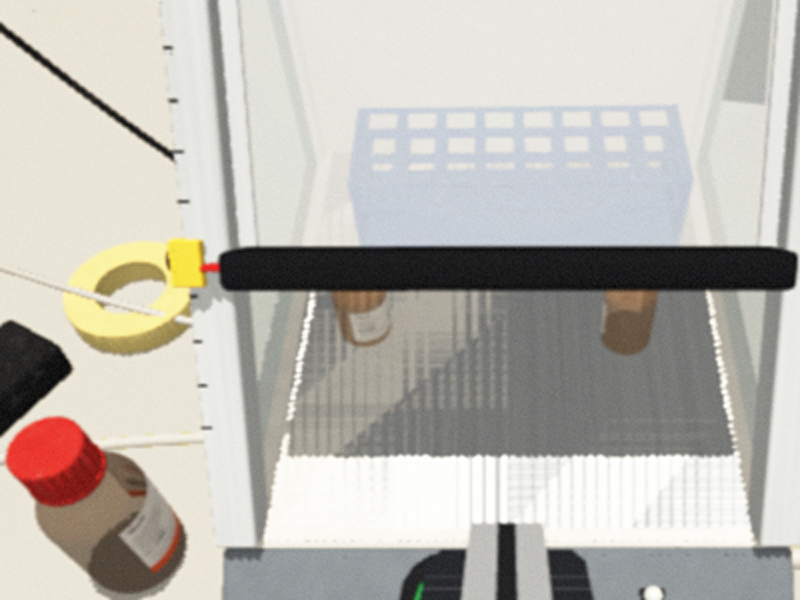

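The pointer at row 268 lies inside the yellow band (rows 240–287), about 2 mm below its middle. Next is the button.

Run:
```python
from h import *
from plant import telemetry
s=telemetry.read_state();RB=tool(25.3,60);n=-RB.as_matrix()[:,2]
print(row(s,np.array([.5195,-.067,.093])+n*.061,RB))
```

```text
[-0.3271, -0.0944, 0.4624, -0.0003, -0.1742, 0.0003]
```

step_arm --plan '[[[-0.05,-0.02,0.05,0,-0.05,0,1],[-0.12,-0.04,0.15,0,-0.1,0,1],[-0.2,-0.06,0.26,0,-0.15,0,1],[-0.27,-0.08,0.37,0,-0.174,0,1],[-0.327,-0.094,0.462,0,-0.174,0,1],[-0.327,-0.094,0.462,0,-0.174,0,1],[-0.327,-0.094,0.462,0,-0.174,0,1],[-0.327,-0.094,0.462,0,-0.174,0,1]]]'

```text
t: 9.45
ee_pos: [0.493, -0.0811, 0.1483]
orientation: [0.942, 0.212, 0.254, -0.056]
ft_force: [-0.3, -0.1, 0.2]
finger_gap: -0.0001
gripper_force: 0.0
```

Run:
```python
from h import *
import cv2
np.set_printoptions(precision=4,suppress=True)
s=wrist('w9');RB=tool(25.3,60);n=-RB.as_matrix()[:,2];P=np.array([.5195,-.067,.093])
print(s['ee_pos'],s['ft_force'],row(s,P+n*.011,RB))
w=cam('w9');b=blob('w9','g',(200,150,440,400));print(b,proj(w,P))
cv2.imwrite("pics/crop9.png",cv2.resize(cv2.imread("pics/w9.png")[180:380,190:440],None,fx=3,fy=3))
```

```text
[ 0.493  -0.0811  0.1483] [-0.3337 -0.1158  0.2427] [-0.0058, -0.0051, 0.1731, 0.0009, -0.0011, 0.001]
(array([310.0005, 255.2994]), (np.int64(285), np.int64(335), np.int64(230), np.int64(280)), 2034) [309.4757 254.5404]
```

View pics/crop9.png

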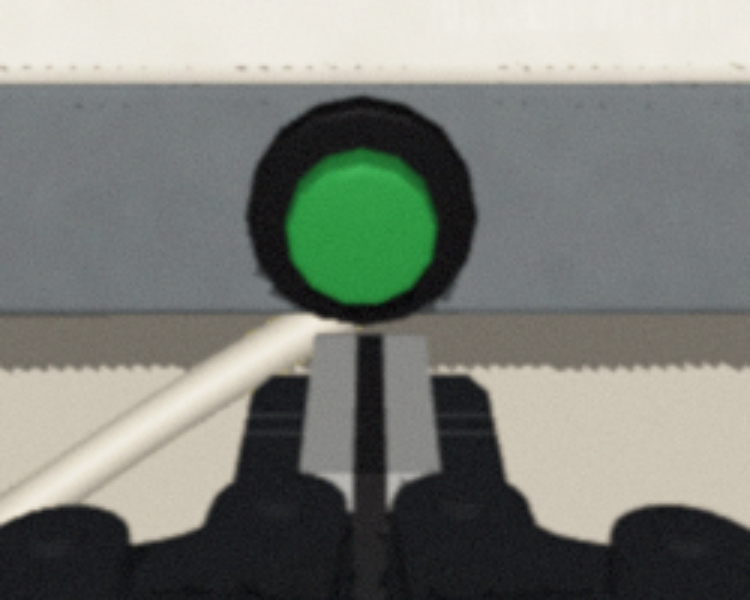

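The button blob at (310,255) matches its predicted position of (309.5,254.5), and it stands proud of its ring. I'll go down onto it in stages.

step_arm --plan '[[[-0.006,-0.005,0.05,0,0,0,1],[-0.006,-0.005,0.1,0,0,0,1],[-0.006,-0.005,0.13,0,0,0,1],[-0.006,-0.005,0.15,0,0,0,1],[-0.006,-0.005,0.16,0,0,0,1],[-0.006,-0.005,0.17,0,0,0,1],[-0.006,-0.005,0.175,0,0,0,1],[-0.006,-0.005,0.175,0,0,0,1]]]'

```text
t: 10.3
ee_pos: [0.514, -0.069, 0.1009]
orientation: [0.942, 0.212, 0.253, -0.056]
ft_force: [0.3, -0.2, -0.6]
finger_gap: -0.0002
gripper_force: 0.0
```

step_arm --plan '[[[0,0,0.007,0,0,0,1],[0,0,0.013,0,0,0,1],[0,0,0.02,0,0,0,1],[0,0,0.02,0,0,0,1]]]'

```text
t: 10.7
ee_pos: [0.5166, -0.0675, 0.0953]
orientation: [0.942, 0.212, 0.253, -0.056]
ft_force: [-0.1, -0.3, -1.0]
finger_gap: 0.0001
gripper_force: 0.0
```

step_arm --plan '[[[0,0,0.007,0,0,0,1],[0,0,0.013,0,0,0,1],[0,0,0.02,0,0,0,1],[0,0,0.02,0,0,0,1]]]'

```text
t: 11.1
ee_pos: [0.5193, -0.0663, 0.0901]
orientation: [0.942, 0.212, 0.253, -0.056]
ft_force: [-0.1, 0.2, 0.1]
finger_gap: -0.0002
gripper_force: 0.0
```

step_arm --plan '[[[0,0,0.01,0,0,0,1],[0,0,0.02,0,0,0,1],[0,0,0.03,0,0,0,1],[0,0,0.03,0,0,0,1]]]'

```text
t: 11.5
ee_pos: [0.5237, -0.0644, 0.0826]
orientation: [0.942, 0.212, 0.253, -0.056]
ft_force: [-1.1, -0.7, 2.4]
finger_gap: -0.0
gripper_force: 1.3
```

Run:
```python
from h import *
import cv2
s=wrist('w10');print(s['ee_pos'],s['ft_force'])
cv2.imwrite("pics/crop10.png",cv2.resize(cv2.imread("pics/w10.png")[180:380,190:440],None,fx=3,fy=3))
```

```text
[ 0.5236845  -0.06444828  0.08255844] [-1.12880484 -0.74954603  2.35184195]
```

View pics/crop10.png

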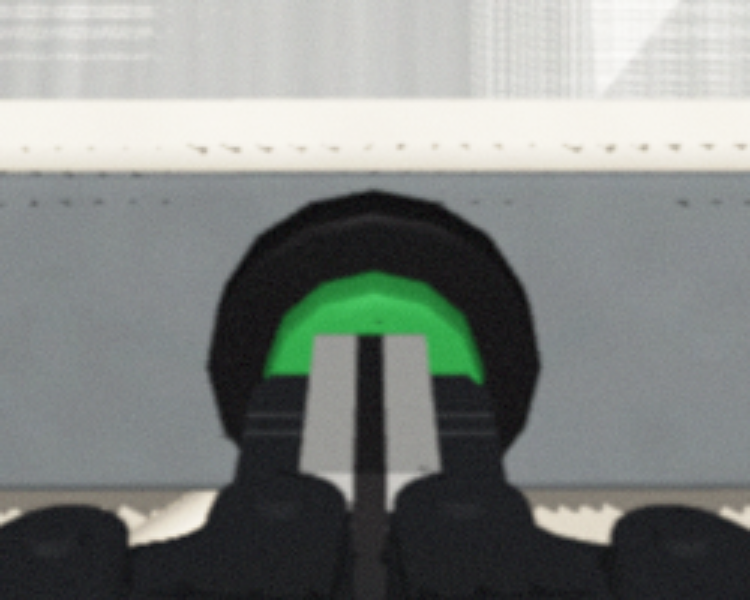

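The fingertips are on the green face with about 2.7 N of contact. I'll press on.

step_arm --plan '[[[0,0,0.007,0,0,0,1],[0,0,0.014,0,0,0,1],[0,0,0.014,0,0,0,1],[0,0,0.014,0,0,0,1]]]'

```text
t: 11.95
ee_pos: [0.525, -0.0639, 0.0801]
orientation: [0.942, 0.212, 0.253, -0.056]
ft_force: [-11.1, -2.8, 14.4]
finger_gap: 0.0001
gripper_force: 9.2
```

Run:
```python
from h import *
import cv2
s=wrist('w11');print(s['ee_pos'],s['ft_force'])
for n in('w9','w10','w11'):
    h=cv2.cvtColor(cv2.imread(f"pics/{n}.png"),cv2.COLOR_BGR2HSV);print(n,[(r,h[r,315].tolist()) for r in range(226 if n=='w9' else 264,(246 if n=='w9' else 294),2)])
```

```text
[ 0.52502963 -0.06388876  0.08010249] [-11.0589573   -2.81878784  14.37890482]
w9 [(226, [0, 31, 25]), (228, [150, 10, 25]), (230, [63, 149, 60]), (232, [66, 177, 114]), (234, [66, 180, 122]), (236, [66, 166, 161]), (238, [67, 171, 167]), (240, [67, 177, 156]), (242, [66, 174, 155]), (244, [66, 176, 155])]
w10 [(264, [128, 39, 26]), (266, [120, 15, 34]), (268, [165, 20, 25]), (270, [65, 138, 70]), (272, [66, 178, 133]), (274, [67, 185, 132]), (276, [66, 178, 146]), (278, [66, 158, 190]), (280, [67, 165, 190]), (282, [66, 167, 182]), (284, [66, 171, 173]), (286, [66, 176, 164]), (288, [66, 174, 169]), (290, [66, 171, 158]), (292, [69, 94, 38])]
w11 [(264, [120, 33, 23]), (266, [100, 33, 23]), (268, [0, 0, 19]), (270, [70, 38, 20]), (272, [72, 92, 36]), (274, [66, 176, 110]), (276, [65, 183, 124]), (278, [66, 169, 163]), (280, [66, 167, 170]), (282, [67, 175, 160]), (284, [67, 177, 150]), (286, [66, 178, 153]), (288, [66, 177, 150]), (290, [66, 179, 137]), (292, [63, 66, 35])]
```

Run:
```python
from h import *
RB=tool(25.3,60).as_matrix();n=-RB[:,2];tx=RB[:,0];P=np.array([.5195,-.067,.093])
for k in('w9','w10','w11'):
    w=cam(k);print(k,[round(proj(w,P+.014*tx-d*1e-3*n)[1],1) for d in range(0,14)])
```

```text
w9 [np.float64(230.2), np.float64(229.8), np.float64(229.3), np.float64(228.9), np.float64(228.5), np.float64(228.0), np.float64(227.6), np.float64(227.2), np.float64(226.8), np.float64(226.3), np.float64(225.9), np.float64(225.5), np.float64(225.1), np.float64(224.7)]
w10 [np.float64(272.1), np.float64(271.2), np.float64(270.3), np.float64(269.4), np.float64(268.6), np.float64(267.7), np.float64(266.8), np.float64(266.0), np.float64(265.2), np.float64(264.3), np.float64(263.5), np.float64(262.7), np.float64(261.9), np.float64(261.1)]
w11 [np.float64(274.8), np.float64(273.9), np.float64(273.0), np.float64(272.1), np.float64(271.1), np.float64(270.3), np.float64(269.4), np.float64(268.5), np.float64(267.6), np.float64(266.8), np.float64(265.9), np.float64(265.1), np.float64(264.3), np.float64(263.5)]
```

step_arm --plan '[[[0,0,0.003,0,0,0,1],[0,0,0.003,0,0,0,1],[0,0,0.003,0,0,0,1]]]'

```text
t: 12.3
ee_pos: [0.5252, -0.0638, 0.0799]
orientation: [0.942, 0.211, 0.254, -0.056]
ft_force: [-17.0, -3.4, 21.9]
finger_gap: -0.0001
gripper_force: 14.0
```

step_arm --plan '[[[0,0,-0.03,0,0,0,1],[0,0,-0.1,0,0,0,1],[0,0,-0.2,0,0,0,1],[0,0,-0.3,0,0,0,1],[0,0,-0.42,0,0,0,1],[0,0,-0.54,0,0,0,1],[0,0,-0.54,0,0,0,1],[0,0,-0.54,0,0,0,1]]]'

```text
t: 13.1
ee_pos: [0.4526, -0.0984, 0.2192]
orientation: [0.942, 0.212, 0.254, -0.055]
ft_force: [-0.9, 0.4, -0.2]
finger_gap: 0.0
gripper_force: 0.0
```

```bash
python3 ptr.py top12
python3 - <<'E'
from h import *
import cv2
s=wrist('w12');print(s['t'],s['ee_pos'],s['ft_force'],np.abs(s['joint_vel']).max())
h=cv2.cvtColor(cv2.imread("pics/w12.png"),cv2.COLOR_BGR2HSV);b=blob('w12','g',(200,100,440,400));print(b)
E
```

```text
[257.92857143 215.71428571] 14 [250.95384615 215.83076923] travel 0.0749 resid px 0.29 ptr-mark -0.0011 [np.float64(-0.0013), np.float64(-0.0031)] tool [-0.02687773 -0.031578   -0.1252816 ] F [-0.01519298  0.4763131   0.53452238]
13.15 [ 0.4521194  -0.09784828  0.21793992] [ 0.56491979 -0.25981055 -0.35522286] 0.022699355563941193
(array([313.95648313, 216.87744227]), (np.int64(296), np.int64(332), np.int64(198), np.int64(235)), 1126)
```

```bash
python3 -c "
from plant import env
print(env.job_done())"
```

```text
the job is handed in; nothing more can be done
None
```

The sash was pushed up to the mark (pointer measured 1–3 mm below the band's middle), the fan button was pressed to its hard stop and let go, and the job is handed in; no verdict came back.

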